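# Open the dial padlock on the restricted-herb strongbox and hold it up

### The job

The first part of the combination is already dialled on the padlock that locks the steel strongbox: turn its dial on to the last mark, so that the long white bar of the dial points at the index mark on the shackle side, feeling it click into its notch. Then take the lock by its body, pull it straight back from the staple so that the shackle draws fully open, work the open end out of the staple's eye and lift the lock off. Finish while holding the opened lock still in the gripper, dial face up and level, at least a hand's breadth (10 cm) above the box, with the things around it left where they stood.

Things in the scene. Friction and masses are not known exactly. Their poses are not given: they have to be found in the camera images.
- padlock: Brass padlock lying on its back on the hasp strap, dial up; about 0.3 kg. Square body 50 x 50 mm, 22 mm thick; origin at the centre of the body's underside, z up out of the dial face, -x towards the shackle, y across the body (grip the flat sides y = -25 and +25 mm). Not fixed down: the staple lets it turn with the dial by at most about 0.07 rad
- shackle_bow (a point): Mid of the steel shackle's bow, 55 mm along -x from the padlock's origin when shut. The shackle is an 8 mm bar in a U, legs 32 mm apart (heel at y = +16, toe at y = -16 mm of the padlock), 11 mm above the underside. The toe leg passes through the staple's eye with 2.5 mm play to each side. Pulled along +x, the lock moves 5 to 12 mm before the bow catches the staple
- shackle (a joint): How far the shackle is drawn out of the body, m: 0 shut, 0.022 fully open (stop). At any other click of the dial it is blocked after 2 mm; at the notch it slides against about 3 N and stays where it is left. Fully open, a gap of 15 mm is free between the body's side and the toe end (25 to 40 mm from the padlock's origin along -x)
- dial (a joint): Dial turn, rad, growing clockwise seen from above. 0: the dial's long white bar points at the white index mark on the case, mid of the shackle side (-x of the padlock): the only notch that lets the shackle out. 12 clicks a turn (every 0.524 rad, 0.035 N m each); let go within 0.2 rad of a click it springs in. Starts at -2.3 to -0.5: clockwise is the short way; turns both ways
- dial_knob (a point): Point on the dial's axis at half height of its black fluted round knob, 23 to 25 mm in diameter and 12 mm high (26 to 38 mm above the padlock's underside), to be pinched from above at any yaw. Below it the dial's disc is 39 mm wide and 3 mm thick
- dial_mark (a point): Outer end of the long white bar on the dial's disc, 19 mm from the dial's axis; a white line on top of the knob points the same way. The other 11 marks are short
- staple (a point): Centre of the eye in the fixed steel staple, 11 mm above the hasp strap. A plate 5 mm thick (along x of the padlock), 27 mm wide, 26 mm high above the strap; eye 13 mm wide, 19 mm high. Starts 36 to 41 mm from the padlock's origin along -x, 16.5 mm to -y. With the shackle open and the plate standing in the gap before the toe end, the lock lifts straight up and off
- strongbox: Grey steel box, 280 (x) x 340 (y) x 100 mm high, fixed to the desk; origin at the centre of its underside, front to -x. On its flat top lies the 2.5 mm thick hasp strap (62 mm wide, along x) that carries the padlock
- mortar: Bystander: brass mortar, 100 mm wide, 85 mm high, on the desk to one side of the box; origin at its underside
- herb_jar: Bystander: white porcelain jar with lid, 94 mm wide, 124 mm high, on the desk on the other side; origin at its underside
- tin: Bystander: round aluminium tin, 58 mm wide, 48 mm high, on the box's far left corner; origin at its underside
- mouse: Bystander: white computer mouse, 104 x 60 mm, 34 mm high, on the desk beyond the box; origin at its underside
Not all that is in view belongs to the job. Leave any brown or turquoise look-alike of the padlock alone.

How it is judged:
By the outcome, as a careful person would: the job done as asked, in the order asked, and still so for the second after the job is handed in, while the arm keeps its last pose, push and grip.
It also fails if it takes over 67 s, if anything falls off the work surface, if the arm or the gripper's body presses on something with over 40 N, if the wrist force passes 120 N, or if a joint passes its speed limit or range.

### The arm

A 6-joint arm with a two-finger parallel gripper is mounted at the origin on the work surface. World frame = base frame: x ahead of the robot, y to its left, z up, the work surface at z = 0. Lengths are in m, angles in degrees, forces in N, time in s.
With the tool pointing down it reaches from about 0.3 to 0.75 m from the base axis. Payload 8.5 kg.
Tool frame: the origin (TCP) lies at the very end of the fingers, on their centre line; the grasp point (between the pads) lies 19 mm behind it; x points along the fingers, y is the direction in which the jaws open and shut, and the axes are right-handed (so a half turn about x gives the same grasp; the last joint's range is limited). The gripper opens to 85 mm and grips with 20 to 120 N. Pads are 22 mm wide; open, the fingers measure 114 mm over their backs; the gripper's body (76 mm by 85 mm) begins 54 mm behind the grasp point. The pads swing forward as they close: fully open they stand 13 mm farther back than shut.
Start: joints at [-77.195, 21.807, 74.336, -0, 83.858, -12.336], TCP at [0.234, -0.498, 0.231] pointing down, gripper open.
Joint ranges: [-178.18, 178.18], [-50.72, 133.34], [12.68, 142.11], [-81.47, 261.47], [9.98, 163.14], [-165.26, 165.26]. Speed limits (degrees/s): [136.94, 136.94, 180, 180, 180, 180].

### API

Orientations are given as a 3x3 rotation matrix whose columns are the frame's x, y, z axes.
In Python, from rig import sensors, cams, env gives the robot as it stands.
- The arm moves only by the shell command python3 -m crank 'ROWS' [FORCE]. ROWS is a JSON object of lists of equal length, an entry for each row: "hand": the closure in counts, from 0 (fully open) to 255 (shut); "translation": the shift along the tool's x, y, z in m, a list of three; "dr": the turn, a rotation vector about the tool's x, y, z in rad, a list of three. A call has 1 to 5 rows; each row is the pose to reach, as a shift and turn from the pose commanded when the call began, along the tool's axes at that moment; what a row does not reach only later rows make up. A row lasts 1/10 s, in which the tool goes at most 50 mm and 8.59 degrees, less where a joint would pass 70% of its speed; a pose out of reach is approached as far as the arm can. A call with a gripper value outside its range is refused whole. The fingers move at their own pace and stop on an object; FORCE is the grip in N (left out, the last holds). Time passes only in rows, so rows that repeat a pose let the fingers close. It gives the time, the measured TCP pose, the force and the opening at its end, in the units of the state.
- sensors.observe(): the state, without advancing time (a new reading comes with each control period).
- cams.get_image(name): name is "scene" or "top"; returns (picture, depth): 400x640x3 uint8, blue, green, red; 400x640 float32, m along the optical axis (not along the pixel's ray), 0 where there is no reading.
- cams.calibration(name): a dict with "vertical_fov" (degrees; the focal length in pixels is half the picture's height over the tangent of half this angle, whatever the lens; pixels are square), "cx", "cy" (the principal point, pixels), "distortion" ([k1, k2, p1, p2, k3] as OpenCV has them; the pictures are not rectified), "extrinsics" (4x4, takes a point from camera to world coordinates). Camera axes: x right, y down, z forward; pixel columns grow to the right and rows downward; lengths in m; the calibration is good to about 2 mm. A picture is of the moment at which its call begins. calibration takes no time and is no camera call.
- env.close_job(): hands the job in, once; it reports no verdict.
The state is a dict: "time_s": time; "q": joint angles; "qvel": joint speeds; "joint_efforts": joint torques, N m; "position": TCP position; "tool_rot": TCP orientation; "ft_force": force on the tool from outside, world axes, zero at the start; "wrist_torque": the same for the moment, N m; "grip_width": finger opening in m.
Only numpy, scipy, OpenCV 4.12 (cv2) and the standard library are available. Lean on these libraries where they do the work, as an engineer would, in place of code of your own. Each camera call takes 0.05 s, during which the arm holds its last target. There are 200 camera calls.

## Working session

There is one attempt and no reset: what is moved stays moved. The work goes in short steps, Python scripts to look and compute and a shell command to move; the robot and the scene stay as the last step left them, time stands still between calls to the robot, and variables do not carry over. Pictures are saved under pics/ and viewed, about 8 in all and at most 12, crops included, and the job is handed in when it is done.

```bash
ls; mkdir -p pics; cat > h.py <<'E'
import numpy as np, cv2
from rig import sensors, cams, env
def cal(n):
    c=cams.calibration(n); f=200/np.tan(np.radians(c["vertical_fov"])/2)
    K=np.array([[f,0,c["cx"]],[0,f,c["cy"]],[0,0,1.]]); return K,np.array(c["distortion"],float),np.array(c["extrinsics"],float)
def ray(n,uv):
    K,D,T=cal(n); p=cv2.undistortPoints(np.array(uv,float).reshape(-1,1,2),K,D).reshape(-1,2)
    return np.c_[p,np.ones(len(p))],T
def on_z(n,uv,z):
    r,T=ray(n,uv); d=r@T[:3,:3].T; o=T[:3,3]; return o+d*((z-o[2])/d[:,2])[:,None]
def by_depth(n,uv,dep):
    r,T=ray(n,uv); z=np.array([dep[int(round(v)),int(round(u))] for u,v in uv]); return (r*z[:,None])@T[:3,:3].T+T[:3,3]
def proj(n,P):
    K,D,T=cal(n); R=T[:3,:3].T; t=-R@T[:3,3]
    return cv2.projectPoints(np.array(P,float).reshape(-1,1,3),cv2.Rodrigues(R)[0],t,K,D)[0].reshape(-1,2)
def crop(img,u,v,w,h,s): 
    return cv2.resize(img[v:v+h,u:u+w],None,fx=s,fy=s,interpolation=cv2.INTER_CUBIC)
E
python3 - <<'E'
from h import *
for n in("scene","top"):
    i,d=cams.get_image(n); cv2.imwrite(f"pics/{n}0.png",i); np.save(f"pics/{n}0.npy",d)
    K,D,T=cal(n); print(n,K[0,0],D,T.round(3).tolist())
s=sensors.observe(); print(s)
E
```

```text
pics
scene 490.1383732489194 [-0.11597861  0.          0.          0.          0.        ] [[0.782, 0.429, -0.452, 1.102], [0.623, -0.548, 0.558, -0.646], [-0.009, -0.718, -0.696, 0.957], [0.0, 0.0, 0.0, 1.0]]
top 498.7722792113758 [-0.00214813  0.          0.          0.          0.        ] [[-0.011, -0.992, 0.127, 0.395], [-1.0, 0.014, 0.022, 0.03], [-0.024, -0.126, -0.992, 1.402], [0.0, 0.0, 0.0, 1.0]]
{'time_s': 0.1, 'q': array([-7.71953850e+01,  2.18409634e+01,  7.43769404e+01,  1.59033787e-03,
        8.38582673e+01, -1.23351515e+01]), 'qvel': array([ 0.03136539, -0.1420716 , -0.09847454,  0.11686543,  0.02502972,
       -0.01074008]), 'joint_efforts': array([ 3.14797937e-03, -4.49216795e+01, -2.31659567e+01, -2.44054554e-04,
        3.64152089e-03,  2.07792414e-05]), 'position': array([ 0.23361106, -0.49765766,  0.23075802]), 'tool_rot': array([[-2.67727995e-04,  4.24824958e-01, -9.05275474e-01],
       [ 1.30249142e-03, -9.05274590e-01, -4.24824928e-01],
       [-9.99999116e-01, -1.29285106e-03, -3.10963511e-04]]), 'ft_force': array([-0.20806335,  0.04054111, -0.29495216]), 'wrist_torque': array([-0.02282851,  0.07277517, -0.00704796]), 'grip_width': 0.0851740985676233}
```

View pics/top0.png

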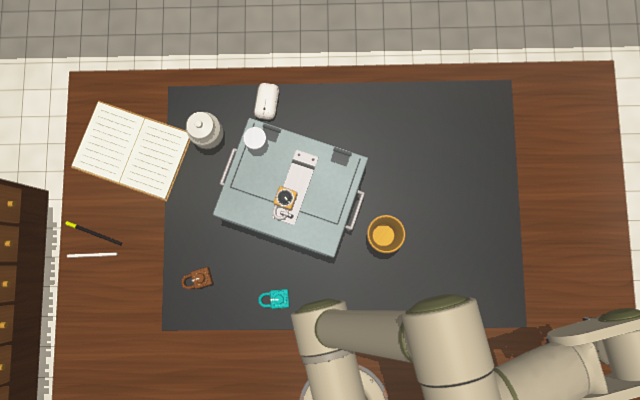

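View pics/scene0.png

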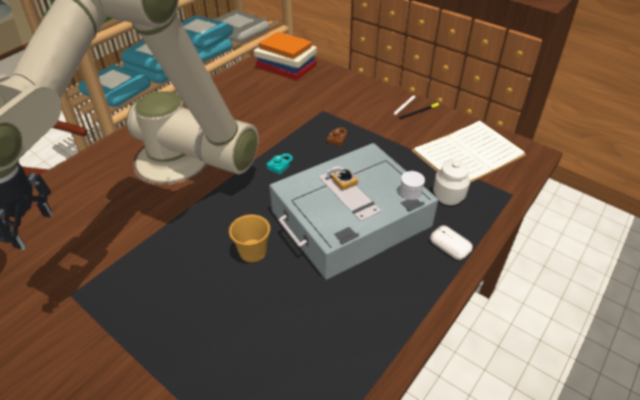

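The top picture shows three padlock shapes: brass on the strap (286,198), brown on the desk (197,279) and turquoise on the desk (273,299). The brass one is on the box's hasp, so it is the one meant. I'll confirm that in a crop.

```bash
python3 - <<'E'
from h import *
i=cv2.imread("pics/top0.png"); s=cv2.imread("pics/scene0.png")
a=crop(i,256,172,60,60,10); b=crop(s,318,155,50,60,10)
cv2.imwrite("pics/c1.png",np.hstack([a,b[:, :200*0+500]])[:, :]) 
im=cv2.imread("pics/c1.png"); im=cv2.resize(im,(800,int(im.shape[0]*800/im.shape[1]))); cv2.imwrite("pics/c1.png",im); print(im.shape)
d=np.load("pics/top0.npy")
P=[(286,198),(300,180),(250,200),(320,220),(295,205),(283,214)]
print(by_depth("top",P,d).round(4))
E
```

```text
(436, 800, 3)
[[0.5595 0.1411 0.1379]
 [0.6119 0.1072 0.1005]
 [0.5604 0.2396 0.1007]
 [0.5053 0.0555 0.0976]
 [0.5453 0.1207 0.102 ]
 [0.5219 0.1522 0.1031]]
```

View pics/c1.png

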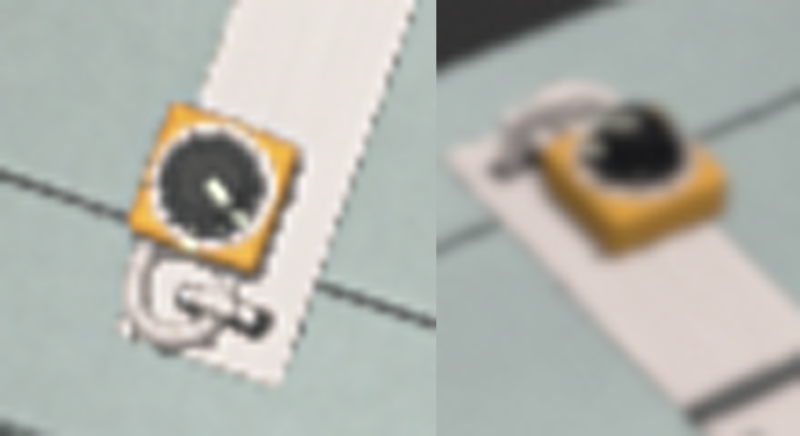

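The enlarged crop shows the brass lock on the strap, shackle towards the robot. Its dial's white bar points to the lower right, towards the body's corner at about (290,202). This is the one meant; next I'll measure its pose.

```bash
python3 - <<'E'
from h import *
i=cv2.imread("pics/top0.png"); d=np.load("pics/top0.npy")
g=lambda L:[(256+(x+.5)/7.267-.5,172+(y+.5)/7.267-.5) for x,y in L]
C=on_z("top",g([(180,103),(302,150),(250,275),(130,225)]),.1245); print(C.round(4),C.mean(0).round(4))
e=[C[k-3]-C[k] for k in range(4)]
print([round(float(np.linalg.norm(v)),4) for v in e],[round(float(np.degrees(np.arctan2(v[1],v[0]))),1) for v in e])
S=on_z("top",g([(415,10),(283,385),(238,10),(205,90)]),.1025); print("strap",S.round(4), [np.degrees(np.arctan2(*(S[a]-S[b])[1::-1])) for a,b in((0,1),(2,3))])
print("dial bar",on_z("top",g([(212,183),(245,222)]),.135).round(4))
print("index",on_z("top",g([(186,243)]),.1245).round(4))
print("staple",on_z("top",g([(183,292),(265,318)]),.1285).round(4))
uv=[(u,v) for u in range(270,302) for v in range(184,226)]
P=by_depth("top",uv,d); 
for lo,hi in((.1345,.15),(.120,.1345)):
    m=(P[:,2]>lo)&(P[:,2]<hi); print(m.sum(),P[m].mean(0).round(4),np.median(P[m,2]), cv2.minAreaRect(P[m,:2].astype(np.float32)*1000))
m=(abs(P[:,2]-.1025)<.004); print(np.median(P[m,2]))
h=cv2.cvtColor(i,cv2.COLOR_BGR2HSV); m=cv2.inRange(h,(12,120,120),(28,255,255))[180:225,265:310]
p=cv2.findNonZero(m).reshape(-1,2)+[265,180]; W=on_z("top",p,.1245); print(len(p),cv2.minAreaRect(W[:,:2].astype(np.float32)*1000))
E
```

```text
[[0.5935 0.1569 0.1245]
 [0.5759 0.1134 0.1245]
 [0.5314 0.1321 0.1245]
 [0.5499 0.1748 0.1245]] [0.5627 0.1443 0.1245]
[0.047, 0.0483, 0.0465, 0.0472] [-112.0, 157.2, 66.6, -22.3]
strap [[0.6299 0.0733 0.1025]
 [0.4938 0.1222 0.1025]
 [0.6309 0.1379 0.1025]
 [0.6016 0.15   0.1025]] [np.float64(-19.73657187203925), np.float64(-22.457915269637898)]
dial bar [[0.5632 0.1446 0.135 ]
 [0.5491 0.133  0.135 ]]
index [[0.5432 0.1549 0.1245]]
staple [[0.5253 0.1556 0.1285]
 [0.5157 0.1266 0.1285]]
75 [0.5632 0.1449 0.1407] 0.14094335919478818 ((563.3501586914062, 144.87120056152344), (24.78904151916504, 23.767696380615234), 74.50376892089844)
315 [0.5585 0.1449 0.1264] 0.12615455687934807 ((551.3057861328125, 148.23814392089844), (52.1043586730957, 78.94841766357422), 76.09947204589844)
0.10219748915408977
79 ((562.5004272460938, 144.92648315429688), (48.09490203857422, 48.47078323364258), 70.02142333984375)
```

The numbers agree. The lock centre is at about (0.563,0.1447) with yaw about -20.5°, and the dial stands about 60° (two clicks) before the index. The measured staple also matches its expected place. I'll travel above the knob, staying high over the bystanders.

```bash
R='[0,-0.147,-0.19]'
python3 -m crank '{"hand":[0,0,0,0,0],"translation":[[0,-0.147,-0.19],[0,-0.147,-0.19],[0,-0.147,-0.19],[0,-0.147,-0.19],[0,-0.147,-0.19]],"dr":[[0,0,0],[0,0,0],[0,0,0],[0,0,0],[0,0,0]]}' 30
python3 -m crank '{"hand":[0,0,0,0,0],"translation":[[0,-0.147,-0.19],[0,-0.147,-0.19],[0,-0.147,-0.19],[0,-0.147,-0.19],[0,-0.147,-0.19]],"dr":[[0,0,0],[0,0,0],[0,0,0],[0,0,0],[0,0,0]]}'
python3 -m crank '{"hand":[0,0,0,0,0],"translation":[[0,-0.147,-0.19],[0,-0.147,-0.19],[0,-0.147,-0.19],[0,-0.147,-0.19],[0,-0.147,-0.19]],"dr":[[-0.1,0,0],[-0.25,0,0],[-0.25,0,0],[-0.25,0,0],[-0.25,0,0]]}'
cat >> h.py <<'E'
def go(x,y,z,yaw):
    s=sensors.observe(); R=s["tool_rot"]; p=s["position"]; a=np.radians(yaw); c,n=np.cos(a),np.sin(a)
    G=np.array([[0,c,n],[0,n,-c],[-1,0,0.]]); G[:,2]=np.cross(G[:,0],G[:,1])
    dr=cv2.Rodrigues(R.T@G)[0].ravel()
    print("t",s["time_s"],"pos",p.round(4),"yaw",np.degrees(np.arctan2(R[1,1],R[0,1])).round(2),"w",round(s["grip_width"],4),"F",s["ft_force"].round(1),"M",s["wrist_torque"].round(3),"q6",s["q"][5].round(1))
    print("  need tr",(R.T@(np.array([x,y,z])-p)).round(4),"dr",dr.round(4))
E
python3 -c "
from h import *
go(.5632,.1447,.19,-50.5)"
```

```text
time_s: 0.6
position: [0.3437, -0.2816, 0.2312]
tool_rot: [[-0.0, 0.425, -0.905], [0.001, -0.905, -0.425], [-1.0, -0.001, -0.0]]
ft_force: [0.9, 0.1, 0.1]
grip_width: 0.0858
time_s: 1.1
position: [0.4533, -0.0678, 0.2312]
tool_rot: [[-0.0, 0.426, -0.905], [0.0, -0.905, -0.426], [-1.0, -0.0, 0.0]]
ft_force: [0.0, -0.6, -0.6]
grip_width: 0.0852
time_s: 1.6
position: [0.5628, 0.1462, 0.2309]
tool_rot: [[-0.001, 0.637, -0.771], [0.0, -0.771, -0.637], [-1.0, -0.0, 0.0]]
ft_force: [0.2, -0.1, -0.1]
grip_width: 0.0853
t 1.6 pos [0.5628 0.1462 0.2309] yaw -50.46 w 0.0853 F [ 0.2 -0.1 -0.1] M [-0.039  0.041  0.011] q6 53.4
  need tr [0.0409 0.0014 0.0006] dr [0.0006 0.0004 0.0005]
```

```bash
python3 -m crank '{"hand":[100,120,120,120,120],"translation":[[0.02,0.0014,0.0006],[0.06,0.0014,0.0006],[0.085,0.0014,0.0006],[0.085,0.0014,0.0006],[0.085,0.0014,0.0006]],"dr":[[0,0,0],[0,0,0],[0,0,0],[0,0,0],[0,0,0]]}' 30
python3 - <<'E'
from h import *
go(.5632,.1447,.1315,-50.5)
i,d=cams.get_image("scene"); j,_=cams.get_image("top")
cv2.imwrite("pics/c2.png",np.hstack([crop(i,288,110,100,100,4),crop(j,236,152,100,100,4)]))
E
```

```text
time_s: 2.1
position: [0.563, 0.142, 0.1469]
tool_rot: [[0.0, 0.636, -0.772], [0.0, -0.772, -0.636], [-1.0, 0.0, -0.0]]
ft_force: [0.7, -0.7, 0.1]
grip_width: 0.0451
t 2.1 pos [0.563  0.142  0.1469] yaw -50.54 w 0.0451 F [ 0.7 -0.7  0.1] M [ 0.01  -0.014 -0.05 ] q6 53.0
  need tr [ 0.0154 -0.002  -0.0018] dr [-0.0007 -0.0001 -0.0001]
```

View pics/c2.png

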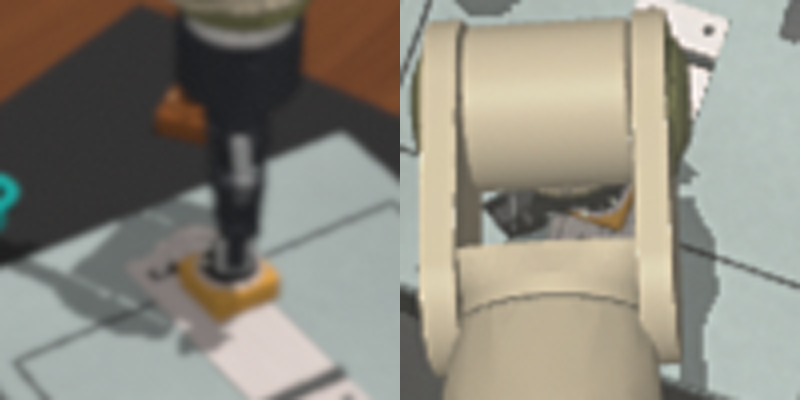

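The gripper stands over the brass dial with the jaws straddling the knob, and the top view is mostly hidden by the wrist. I'll centre it, go down to the knob and close.

```bash
python3 -m crank '{"hand":[120,120,120,120,120],"translation":[[0,-0.002,-0.0018],[0,-0.002,-0.0018],[0.008,-0.002,-0.0018],[0.0155,-0.002,-0.0018],[0.0155,-0.002,-0.0018]],"dr":[[0,0,0],[0,0,0],[0,0,0],[0,0,0],[0,0,0]]}' 30
python3 -m crank '{"hand":[160,200,230,230,230],"translation":[[0,0,0],[0,0,0],[0,0,0],[0,0,0],[0,0,0]],"dr":[[0,0,0],[0,0,0],[0,0,0],[0,0,0],[0,0,0]]}' 30
python3 -c "
from h import *
go(.5632,.1447,.1315,-50.5)"
```

```text
time_s: 2.7
position: [0.5622, 0.1447, 0.1294]
tool_rot: [[-0.003, 0.636, -0.772], [-0.0, -0.772, -0.636], [-1.0, -0.002, 0.002]]
ft_force: [-0.2, 0.0, 0.0]
grip_width: 0.0455
time_s: 3.2
position: [0.5628, 0.1449, 0.131]
tool_rot: [[0.0, 0.636, -0.772], [0.0, -0.772, -0.636], [-1.0, -0.0, -0.0]]
ft_force: [-2.3, 0.6, 2.2]
grip_width: 0.0222
t 3.2 pos [0.5628 0.1449 0.131 ] yaw -50.53 w 0.0222 F [-2.3  0.6  2.2] M [0.328 0.285 0.006] q6 53.3
  need tr [-0.0005  0.0004 -0.0002] dr [-0.0006 -0.0002  0.0001]
```

```bash
python3 -m crank '{"hand":[230,230,230,230,230],"translation":[[0,0,0],[0,0,0],[0,0,0],[0,0,0],[0,0,0]],"dr":[[0.1,0,0],[0.2,0,0],[0.3,0,0],[0.4,0,0],[0.5,0,0]]}' 30 >/dev/null
python3 -c "
from h import *
go(.5632,.1447,.1315,-110.5)"
python3 -m crank '{"hand":[230,230,230,230,230],"translation":[[0,0,0],[0,0,0],[0,0,0],[0,0,0],[0,0,0]],"dr":[[0.1,0,0],[0.2,0,0],[0.3,0,0],[0.4,0,0],[0.5,0,0]]}' 30 >/dev/null
python3 -c "
from h import *
go(.5632,.1447,.1315,-110.5)"
python3 -m crank '{"hand":[230,230,230],"translation":[[0,0,0],[0,0,0],[0,0,0]],"dr":[[0.07,0,0],[0.07,0,0],[0.07,0,0]]}' 30 >/dev/null
python3 -c "
from h import *
go(.5632,.1447,.1315,-110.5)"
```

```text
t 3.7 pos [0.5633 0.1442 0.1311] yaw -79.43 w 0.022 F [ 0.7 -1.6 -0.2] M [-0.225 -0.152  0.014] q6 82.2
  need tr [-0.0004 -0.0005 -0.    ] dr [ 0.5423 -0.0012 -0.0008]
t 4.2 pos [0.5633 0.1441 0.1311] yaw -108.08 w 0.022 F [ 0.1 -1.8  1.4] M [-0.326  0.007 -0.017] q6 110.8
  need tr [-0.0004 -0.0006  0.0003] dr [ 0.0422 -0.0015 -0.0008]
t 4.5 pos [0.5632 0.1443 0.1311] yaw -111.74 w 0.0221 F [ 1.  -2.5  1.5] M [-0.516 -0.1    0.055] q6 114.5
  need tr [-0.0004 -0.0004  0.0002] dr [-0.0217 -0.0012 -0.0004]
```

```bash
python3 -m crank '{"hand":[120,100,100,100,100],"translation":[[0,0,0],[0,0,0],[0,0,0],[-0.04,0,0],[-0.08,0,0]],"dr":[[0,0,0],[0,0,0],[0,0,0],[0,0,0],[0,0,0]]}' 30 >/dev/null
python3 -m crank '{"hand":[0,0,0,0,0],"translation":[[0,0.186,-0.074],[0,0.186,-0.074],[0,0.186,-0.074],[0,0.186,-0.074],[0,0.186,-0.074]],"dr":[[0,0,0],[0,0,0],[0,0,0],[0,0,0],[0,0,0]]}' 30 >/dev/null
python3 - <<'E'
from h import *
go(.5632,.1447,.1315,-110.5)
i,d=cams.get_image("scene"); j,dj=cams.get_image("top"); cv2.imwrite("pics/top1.png",j); np.save("pics/top1.npy",dj)
cv2.imwrite("pics/c3.png",np.hstack([crop(j,261,177,50,50,10),crop(i,318,160,30,50,10)]))
uv=[(u,v) for u in range(270,302) for v in range(184,226)]
P=by_depth("top",uv,dj); m=(P[:,2]>.1345)&(P[:,2]<.15); print(m.sum(),cv2.minAreaRect(P[m,:2].astype(np.float32)*1000))
h=cv2.cvtColor(j,cv2.COLOR_BGR2HSV); m=cv2.inRange(h,(12,120,120),(28,255,255))[180:225,265:310]
p=cv2.findNonZero(m).reshape(-1,2)+[265,180]; W=on_z("top",p,.1245); print(len(p),cv2.minAreaRect(W[:,:2].astype(np.float32)*1000))
E
```

```text
t 5.5 pos [ 0.5623 -0.0607  0.2105] yaw -112.17 w 0.0854 F [ 1.   0.8 -0.2] M [-0.015  0.03  -0.053] q6 94.1
  need tr [ 0.0788 -0.1906  0.0767] dr [-0.0291 -0.0003 -0.001 ]
75 ((565.6983642578125, 143.8787841796875), (24.138477325439453, 23.42865753173828), 33.10743713378906)
77 ((564.0198974609375, 144.6134796142578), (47.938453674316406, 47.39723587036133), 68.02685546875)
```

View pics/c3.png

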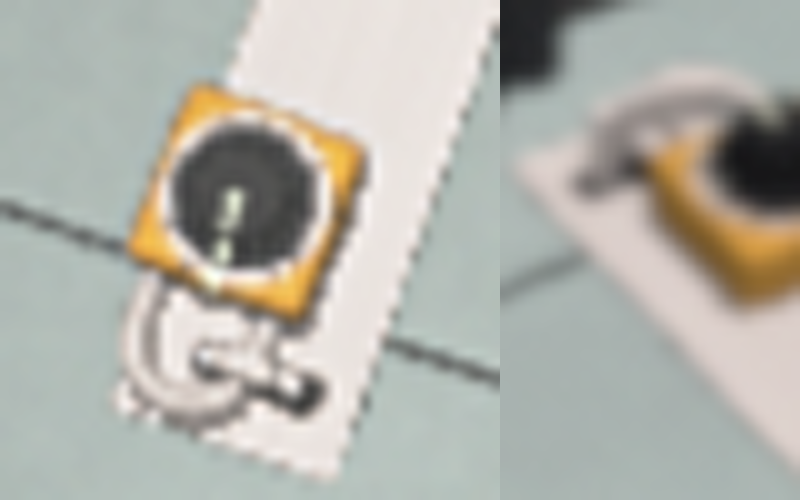

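```bash
python3 - <<'E'
from h import *
g=lambda L:[(261+(x+.5)/10-.5,177+(y+.5)/10-.5) for x,y in L]
ang=lambda v:round(float(np.degrees(np.arctan2(v[1],v[0]))),1)%360
C=on_z("top",g([(203,85),(365,148),(302,320),(130,247)]),.1245); c=C.mean(0)
print("body",c.round(4),[ang(C[k-3]-C[k]) for k in range(4)],[np.linalg.norm(C[k-3]-C[k]).round(4) for k in range(4)])
B=on_z("top",g([(220,256)]),.1285)[0]; I=on_z("top",g([(212,286)]),.1245)[0]; K=on_z("top",g([(234,192),(230,230)]),.1405)
print("bar",B.round(4),ang(B-c),np.linalg.norm((B-c)[:2]),"index",I.round(4),ang(I-c),"knob line",ang(K[1]-K[0]))
S=on_z("top",g([(205,355),(320,385)]),.1285); print("staple top",S.round(4))
E
```

```text
body [0.5651 0.1435 0.1245] [247.8, 159.7, 66.2, 335.7] [np.float64(0.0454), np.float64(0.0475), np.float64(0.0486), np.float64(0.0462)]
bar [0.5501 0.1509 0.1285] 153.7 0.016762807238200474 index [0.5428 0.1534 0.1245] 156.1 knob line 173.9
staple top [[0.5245 0.1548 0.1285]
 [0.5163 0.1252 0.1285]]
```

The picture shows the bar (crop 220,256) pointing to the index (212,286), 153.7° against 156.1°, so the dial sits in its notch. The body turned about 2° within its play. Next I grip the body.

```bash
python3 - <<'E'
from h import *
g=lambda L:[(261+(x+.5)/10-.5,177+(y+.5)/10-.5) for x,y in L]
S=on_z("top",g([(496,25),(340,478)]),.1025); v=S[0]-S[1]; print("strap yaw",np.degrees(np.arctan2(v[1],v[0])))
# strap edges by grey levels: white strap vs grey-green box, using saturation
j=cv2.imread("pics/top1.png"); h=cv2.cvtColor(j,cv2.COLOR_BGR2HSV).astype(int)
m=((h[...,1]<25)&(h[...,2]>150)).astype(np.uint8)*255; m[:150]=0;m[226:]=0;m[:,:265]=0;m[:,325:]=0
e=[]
for v in range(170,222):
    r=np.flatnonzero(m[v]); 
    if len(r): e.append((r.max()+.5,v))
P=on_z("top",e,.1025)[:,:2].astype(np.float32)
f=cv2.fitLine(P,cv2.DIST_HUBER,0,.001,.01).ravel(); print("fit",np.degrees(np.arctan2(f[1],f[0])),f[2:],len(P))
# box top front/back edges: lid seam etc. ; staple from depth
d=np.load("pics/top1.npy"); go(.5648,.1442,.2105,-111)
E
```

```text
strap yaw -19.34452095289272
fit -0.73277026 [0.56675035 0.04287461] 52
t 5.6 pos [ 0.5622 -0.0562  0.2106] yaw -111.95 w 0.0856 F [-0.1 -0.7  0.4] M [ 0.042 -0.017  0.071] q6 94.2
  need tr [ 0.0003 -0.1869  0.0725] dr [-0.0165  0.0005  0.0004]
```

```bash
python3 -m crank '{"hand":[0,0,0,0,0],"translation":[[0,-0.187,0.0725],[0,-0.187,0.0725],[0,-0.187,0.0725],[0,-0.187,0.0725],[0,-0.187,0.0725]],"dr":[[-0.034,0,0],[-0.034,0,0],[-0.034,0,0],[-0.034,0,0],[-0.034,0,0]]}' 40 >/dev/null
python3 -m crank '{"hand":[0,0,0,0,0],"translation":[[0,0,0],[0.03,0,0],[0.05,0,0],[0.05,0,0],[0.05,0,0]],"dr":[[0,0,0],[0,0,0],[0,0,0],[0,0,0],[0,0,0]]}' >/dev/null
python3 -c "
from h import *
go(.5648,.1442,.105,-110)"
```

```text
t 6.6 pos [0.5649 0.1445 0.1614] yaw -109.94 w 0.0854 F [0.7 0.1 0.1] M [-0.011 -0.039 -0.019] q6 112.7
  need tr [0.0564 0.0003 0.    ] dr [ 0.001  -0.0003  0.0001]
```

```bash
python3 -m crank '{"hand":[0,0,0,0,0],"translation":[[0.02,0,0],[0.035,0,0],[0.045,0,0],[0.056,0,0],[0.056,0,0]],"dr":[[0,0,0],[0,0,0],[0,0,0],[0,0,0],[0,0,0]]}' 40
python3 -m crank '{"hand":[60,80,95,110,130],"translation":[[0,0,0],[0,0,0],[0,0,0],[0,0,0],[0,0,0]],"dr":[[0,0,0],[0,0,0],[0,0,0],[0,0,0],[0,0,0]]}' 40
python3 -m crank '{"hand":[150,150,150],"translation":[[0,0,0],[0,0,0],[0,0,0]],"dr":[[0,0,0],[0,0,0],[0,0,0]]}' 40
python3 -c "
from h import *
go(.5648,.1442,.105,-110)"
```

```text
time_s: 7.1
position: [0.5644, 0.1449, 0.1041]
tool_rot: [[-0.001, -0.34, -0.94], [-0.0, -0.94, 0.34], [-1.0, 0.001, 0.001]]
ft_force: [-0.1, -0.6, 0.2]
grip_width: 0.0856
time_s: 7.6
position: [0.5649, 0.1449, 0.1056]
tool_rot: [[0.001, -0.34, -0.94], [-0.0, -0.94, 0.34], [-1.0, -0.0, -0.001]]
ft_force: [-1.7, -1.4, 6.3]
grip_width: 0.049
time_s: 7.9
position: [0.5648, 0.1449, 0.1056]
tool_rot: [[0.001, -0.34, -0.94], [-0.0, -0.94, 0.34], [-1.0, -0.0, -0.001]]
ft_force: [-0.6, -3.0, 6.2]
grip_width: 0.0491
t 7.9 pos [0.5648 0.1449 0.1056] yaw -109.89 w 0.0491 F [-0.6 -3.   6.2] M [-0.275  0.279  0.025] q6 112.7
  need tr [ 0.0006  0.0007 -0.0002] dr [ 0.002  -0.0012  0.0001]
```

Gripped: the opening reads 49 mm for the 50 mm body, and the knob read similarly small. Now I pull back along -z of the tool, with 1 mm of relief upward.

```bash
for k in 1; do
python3 -m crank '{"hand":[150,150,150,150,150],"translation":[[-0.001,0,0],[-0.001,0,-0.002],[-0.001,0,-0.004],[-0.001,0,-0.006],[-0.001,0,-0.008]],"dr":[[0,0,0],[0,0,0],[0,0,0],[0,0,0],[0,0,0]]}' 40 >/dev/null
python3 -c "
from h import *
go(.5648,.1442,.105,-110)"
python3 -m crank '{"hand":[150,150,150,150],"translation":[[0,0,-0.002],[0,0,-0.004],[0,0,-0.006],[0,0,-0.008]],"dr":[[0,0,0],[0,0,0],[0,0,0],[0,0,0]]}' 40 >/dev/null
python3 -c "
from h import *
go(.5648,.1442,.105,-110)"; done
```

```text
t 8.4 pos [0.5711 0.1426 0.1057] yaw -109.87 w 0.0488 F [-6.5 -0.   3.7] M [0.07  0.997 0.095] q6 112.4
  need tr [0.0007 0.0006 0.0064] dr [ 0.0023  0.003  -0.0008]
t 8.8 pos [0.5786 0.1399 0.1057] yaw -109.87 w 0.049 F [-6.2  0.8  3.1] M [0.118 0.993 0.151] q6 112.1
  need tr [0.0007 0.0007 0.0145] dr [ 0.0023  0.0029 -0.0008]
```

```bash
python3 -m crank '{"hand":[150,150,150,150],"translation":[[0,0,-0.002],[0,0,-0.004],[0,0,-0.006],[0,0,-0.008]],"dr":[[0,0,0],[0,0,0],[0,0,0],[0,0,0]]}' 40 >/dev/null
python3 -c "
from h import *
go(.5648,.1442,.105,-110)"
python3 -m crank '{"hand":[150,150,150,150],"translation":[[0,0,-0.001],[0,0,-0.002],[0,0,-0.003],[0,0,-0.004]],"dr":[[0,0,0],[0,0,0],[0,0,0],[0,0,0]]}' 40 >/dev/null
python3 -c "
from h import *
go(.5648,.1442,.105,-110)"
```

```text
t 9.2 pos [0.5861 0.1372 0.1057] yaw -109.86 w 0.0492 F [-6.4 -0.1  3.9] M [0.119 1.049 0.103] q6 111.8
  need tr [0.0008 0.0007 0.0225] dr [ 0.0024  0.0029 -0.0008]
t 9.6 pos [0.5883 0.1362 0.1057] yaw -109.83 w 0.0491 F [-15.2   1.3   9.3] M [0.287 2.407 0.285] q6 111.6
  need tr [0.0008 0.0005 0.0248] dr [ 0.0029  0.0066 -0.0018]
```

```bash
python3 -m crank '{"hand":[150,150,150,150],"translation":[[0,0,0],[0,0,-0.001],[0,0,-0.002],[0,0,-0.002]],"dr":[[0,0,0],[0,0,0],[0,0,0],[0,0,0]]}' 60 >/dev/null
python3 - <<'E'
from h import *
go(.5648,.1442,.105,-110)
i,d=cams.get_image("scene"); j,_=cams.get_image("top")
cv2.imwrite("pics/c4.png",np.hstack([crop(i,300,140,70,70,7)[:, :490],crop(j,256,170,60,70,7)[:, :310]]))
E
```

```text
t 10.0 pos [0.5889 0.1358 0.1058] yaw -109.8 w 0.0487 F [-20.6   2.1  12.9] M [0.359 2.96  0.375] q6 111.5
  need tr [0.001  0.0003 0.0255] dr [ 0.0035  0.0093 -0.0026]
```

View pics/c4.png

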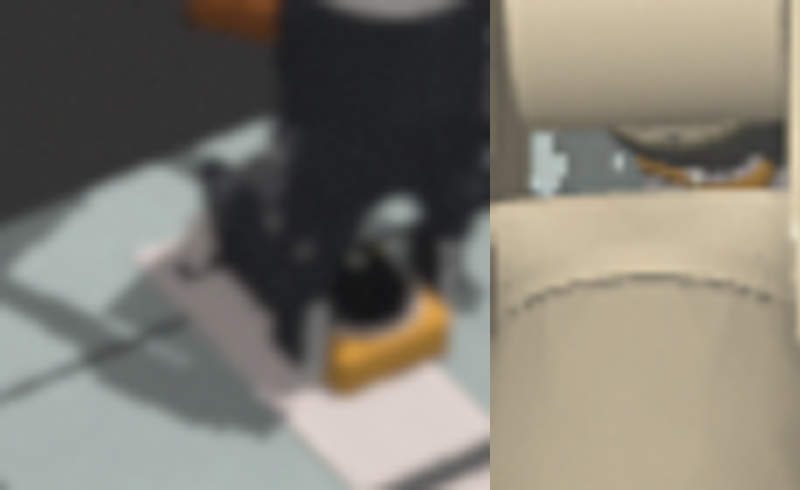

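The view shows the lock drawn well back from the staple. It slid at a steady 6 N and then met a stop at about 24 mm of pull. One firmer tug will show whether this is the hard stop.

```bash
python3 -m crank '{"hand":[150,150,150,150],"translation":[[0,0,-0.001],[0,0,-0.002],[0,0,-0.003],[0,0,-0.003]],"dr":[[0,0,0],[0,0,0],[0,0,0],[0,0,0]]}' 60 >/dev/null
python3 -c "
from h import *
go(.5648,.1442,.105,-110)"
python3 -m crank '{"hand":[150,150,150,150,150],"translation":[[0,0,0.003],[0,0,0.006],[0,0,0.009],[0,0,0.012],[0,0,0.012]],"dr":[[0,0,0],[0,0,0],[0,0,0],[0,0,0],[0,0,0]]}' 60 >/dev/null
python3 -c "
from h import *
go(.5648,.1442,.105,-110)"
```

```text
t 10.5 pos [0.5894 0.1356 0.1058] yaw -109.76 w 0.0484 F [-31.    5.2  17.7] M [0.795 4.662 0.358] q6 111.4
  need tr [0.0012 0.0002 0.026 ] dr [ 0.0041  0.0149 -0.0037]
t 11.0 pos [0.5843 0.1382 0.1058] yaw -109.9 w 0.0488 F [ 0.1 -0.1 -0.3] M [-0.13   0.048 -0.008] q6 111.9
  need tr [0.0008 0.001  0.0204] dr [0.0018 0.     0.0004]
```

The tug met a stiff stop: 31 N with only 0.5 mm of motion, and 0 N after backing off. The pull of about 24 mm is slack plus the 22 mm of draw, so the shackle is fully open. Now I raise the lock 2 mm and ease it forward so the plate comes into the gap.

```bash
python3 -m crank '{"hand":[150,150,150,150,150],"translation":[[-0.002,0,0.003],[-0.002,0,0.006],[-0.002,0,0.009],[-0.002,0,0.012],[-0.002,0,0.015]],"dr":[[0,0,0],[0,0,0],[0,0,0],[0,0,0],[0,0,0]]}' 60 >/dev/null
python3 -c "
from h import *
go(.5648,.1442,.105,-110)"
python3 -m crank '{"hand":[150,150,150,150,150],"translation":[[0,0,0.003],[0,0,0.006],[0,0,0.009],[0,0,0.011],[0,0,0.012]],"dr":[[0,0,0],[0,0,0],[0,0,0],[0,0,0],[0,0,0]]}' 60 >/dev/null
python3 -c "
from h import *
go(.5648,.1442,.105,-110)"
```

```text
t 11.5 pos [0.5699 0.1432 0.1077] yaw -109.89 w 0.0487 F [-0.2  0.1 -3.9] M [-0.011 -0.05  -0.008] q6 112.5
  need tr [0.0027 0.0008 0.0051] dr [ 0.0019  0.0004 -0.0001]
t 12.0 pos [0.5588 0.1472 0.1079] yaw -109.89 w 0.0486 F [ 1.5 -0.1 -3. ] M [ 0.056 -0.048 -0.025] q6 112.9
  need tr [ 0.0029  0.0008 -0.0067] dr [0.0019 0.     0.    ]
```

```bash
python3 -m crank '{"hand":[150,150,150,150],"translation":[[0,0,0.001],[0,0,0.002],[0,0,0.003],[0,0,0.004]],"dr":[[0,0,0],[0,0,0],[0,0,0],[0,0,0]]}' 60 >/dev/null
python3 -c "
from h import *
go(.5648,.1442,.105,-110)"
python3 -m crank '{"hand":[150,150,150],"translation":[[0,0,0.001],[0,0,0.002],[0,0,0.002]],"dr":[[0,0,0],[0,0,0],[0,0,0]]}' 60 >/dev/null
python3 -c "
from h import *
go(.5648,.1442,.105,-110)"
```

```text
t 12.4 pos [0.5551 0.1485 0.1078] yaw -109.9 w 0.0486 F [ 0.1  0.5 -4.4] M [-0.015  0.007 -0.03 ] q6 113.1
  need tr [ 0.0028  0.0008 -0.0105] dr [ 0.0018  0.     -0.    ]
t 12.7 pos [0.5532 0.1492 0.1078] yaw -109.89 w 0.0485 F [-0.1  0.2 -3.5] M [-0.033 -0.061 -0.019] q6 113.2
  need tr [ 0.0028  0.0008 -0.0126] dr [0.0019 0.0001 0.    ]
```

```bash
python3 -m crank '{"hand":[150,150,150],"translation":[[0,0,0.001],[0,0,0.002],[0,0,0.002]],"dr":[[0,0,0],[0,0,0],[0,0,0]]}' 60 >/dev/null
python3 -c "
from h import *
go(.5648,.1442,.105,-110)"
python3 -m crank '{"hand":[150,150,150],"translation":[[0,0,0.001],[0,0,0.0015],[0,0,0.0015]],"dr":[[0,0,0],[0,0,0],[0,0,0]]}' 60 >/dev/null
python3 -c "
from h import *
go(.5648,.1442,.105,-110)"
```

```text
t 13.0 pos [0.5523 0.1496 0.108 ] yaw -109.89 w 0.0487 F [ 5.5 -2.  -5.1] M [-0.272 -0.87   0.117] q6 113.2
  need tr [ 0.003   0.0008 -0.0136] dr [ 0.0019 -0.0024  0.0004]
t 13.3 pos [0.5523 0.1496 0.1082] yaw -109.9 w 0.0484 F [ 9.8 -3.6 -8.6] M [-0.614 -1.833  0.185] q6 113.3
  need tr [ 0.0032  0.0008 -0.0135] dr [ 0.0017 -0.0057  0.0009]
```

The body touches the plate at s = -13.6 mm. I'll back off so the plate stands mid-gap (s ≈ -9) and lift slowly, watching the force.

```bash
python3 -m crank '{"hand":[150,150,150,150,150],"translation":[[0,0,-0.003],[0,0,-0.005],[0,0,-0.007],[0,0,-0.007],[0,0,-0.007]],"dr":[[0,0,0],[0,0,0],[0,0,0],[0,0,0],[0,0,0]]}' 60 >/dev/null
python3 -c "
from h import *
go(.5648,.1442,.105,-110)"
python3 -m crank '{"hand":[150,150,150,150],"translation":[[-0.002,0,0],[-0.004,0,0],[-0.006,0,0],[-0.008,0,0]],"dr":[[0,0,0],[0,0,0],[0,0,0],[0,0,0]]}' 60 >/dev/null
python3 -c "
from h import *
go(.5648,.1442,.105,-110)"
```

```text
t 13.8 pos [0.5564 0.1481 0.1078] yaw -109.89 w 0.0483 F [ 0.1 -0.1 -4.6] M [-0.009  0.006 -0.005] q6 113.0
  need tr [ 0.0028  0.0008 -0.0092] dr [ 0.0019  0.0004 -0.0001]
t 14.2 pos [0.5566 0.148  0.1161] yaw -109.89 w 0.0487 F [-0.5  1.7 -3.7] M [-0.043 -0.01   0.008] q6 113.0
  need tr [ 0.0111  0.0008 -0.009 ] dr [ 0.0019 -0.0002  0.0001]
```

```bash
python3 -m crank '{"hand":[150,150,150,150,150],"translation":[[-0.004,0,0],[-0.008,0,0],[-0.012,0,0],[-0.016,0,0],[-0.02,0,0]],"dr":[[0,0,0],[0,0,0],[0,0,0],[0,0,0],[0,0,0]]}' 60 >/dev/null
python3 -c "
from h import *
go(.5648,.1442,.265,-110)"
python3 -m crank '{"hand":[150,150,150,150,150],"translation":[[-0.02,0,0],[-0.05,0,0],[-0.08,0,0],[-0.11,0,0],[-0.13,0,0]],"dr":[[0,0,0],[0,0,0],[0,0,0],[0,0,0],[0,0,0]]}' 60 >/dev/null
python3 -m crank '{"hand":[150,150,150],"translation":[[0,0,0],[0,0,0],[0,0,0]],"dr":[[0,0,0],[0,0,0],[0,0,0]]}' 60 >/dev/null
python3 - <<'E'
from h import *
go(.5648,.1442,.265,-110)
i,d=cams.get_image("scene"); j,_=cams.get_image("top"); cv2.imwrite("pics/top2.png",j); cv2.imwrite("pics/scene2.png",i)
u,v=proj("scene",[sensors.observe()["position"]])[0].astype(int); print(u,v)
cv2.imwrite("pics/c5.png",np.hstack([crop(i,u-45,v-45,90,90,6),crop(j,270,150,40,90,6)]))
E
```

```text
t 14.7 pos [0.5566 0.148  0.1362] yaw -109.89 w 0.0487 F [ 0.4 -0.3 -4.6] M [-0.011 -0.005 -0.023] q6 113.0
  need tr [-0.1288  0.0008 -0.009 ] dr [ 0.0019 -0.0001  0.    ]
t 15.5 pos [0.5561 0.1479 0.2642] yaw -109.9 w 0.0488 F [-1.  -0.  -3.8] M [-0.005 -0.072 -0.024] q6 113.0
  need tr [-0.0009  0.0006 -0.0095] dr [ 0.0018  0.0028 -0.0012]
346 130
```

View pics/c5.png

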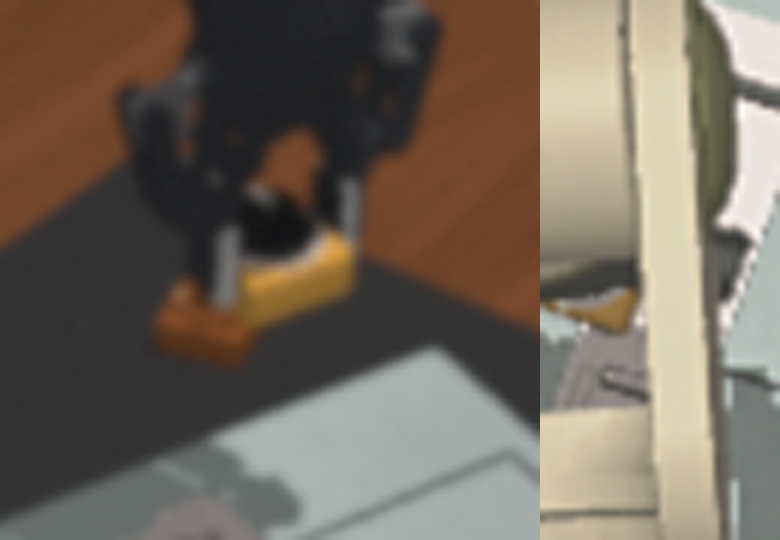

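The view shows the lock in the jaws at crop (290,270), dial up, with the brown one only in the background on the desk. The shackle is hidden, so I'll turn the wrist in free air to show it to the camera.

```bash
python3 -m crank '{"hand":[150,150,150,150,150],"translation":[[0,0,0],[0,0,0],[0,0,0],[0,0,0],[0,0,0]],"dr":[[-0.12,0,0],[-0.24,0,0],[-0.36,0,0],[-0.48,0,0],[-0.6,0,0]]}' 60 >/dev/null
python3 -m crank '{"hand":[150,150,150,150,150],"translation":[[0,0,0],[0,0,0],[0,0,0],[0,0,0],[0,0,0]],"dr":[[-0.12,0,0],[-0.24,0,0],[-0.36,0,0],[-0.48,0,0],[-0.6,0,0]]}' 60 >/dev/null
python3 -m crank '{"hand":[150,150,150,150,150],"translation":[[0,0,0],[0,0,0],[0,0,0],[0,0,0],[0,0,0]],"dr":[[-0.1,0,0],[-0.2,0,0],[-0.3,0,0],[-0.3,0,0],[-0.3,0,0]]}' 60 >/dev/null
python3 - <<'E'
from h import *
go(.5648,.1442,.265,-110)
i,d=cams.get_image("scene"); j,dj=cams.get_image("top"); cv2.imwrite("pics/top3.png",j); cv2.imwrite("pics/scene3.png",i); np.save("pics/scene3.npy",d)
s=sensors.observe(); u,v=proj("scene",[s["position"]])[0].astype(int); print(u,v)
a=cv2.cvtColor(cv2.imread("pics/top0.png"),cv2.COLOR_BGR2GRAY); b=cv2.cvtColor(j,cv2.COLOR_BGR2GRAY)
for n,(x,y) in dict(mortar=(386,234),jar=(203,130),tin=(255,138),mouse=(266,101),brown=(197,279),turq=(273,299)).items():
    A=a[y-26:y+26,x-26:x+26].astype(np.float32);B=b[y-26:y+26,x-26:x+26].astype(np.float32); print(n,np.round(cv2.phaseCorrelate(A,B),2),round(float(abs(A-B).mean()),1))
cv2.imwrite("pics/c6.png",np.hstack([crop(i,u-45,v-40,90,80,6),crop(cv2.resize(j,None,fx=.5,fy=.5),60,30,160,150,1.625*1.9692)[:480]]))
E
```

```text
t 17.1 pos [0.5565 0.148  0.2653] yaw -24.1 w 0.0487 F [-0.1 -0.3 -4.2] M [ 0.071  0.012 -0.001] q6 27.2
  need tr [0.0003 0.0091 0.0001] dr [1.4992e+00 1.0000e-03 4.0000e-04]
346 130Traceback (most recent call last):
  File "<stdin>", line 7, in <module>
    return _wrapfunc(a, 'round', decimals=decimals, out=out)
    return _wrapit(obj, method, *args, **kwds)
    conv = _array_converter(obj)
ValueError: setting an array element with a sequence. The requested array has an inhomogeneous shape after 1 dimensions. The detected shape was (2,) + inhomogeneous part.
```

```bash
python3 - <<'E'
from h import *
i=cv2.imread("pics/scene3.png"); j=cv2.imread("pics/top3.png"); s=sensors.observe(); R=s["tool_rot"]; u,v=proj("scene",[s["position"]])[0].astype(int)
a=cv2.cvtColor(cv2.imread("pics/top0.png"),cv2.COLOR_BGR2GRAY); b=cv2.cvtColor(j,cv2.COLOR_BGR2GRAY)
for n,(x,y) in dict(mortar=(386,234),jar=(203,130),tin=(255,138),mouse=(266,101),brown=(197,279),turq=(273,299)).items():
    A=a[y-26:y+26,x-26:x+26].astype(np.float32);B=b[y-26:y+26,x-26:x+26].astype(np.float32); print(n,np.round(cv2.phaseCorrelate(A,B)[0],2),round(float(abs(A-B).mean()),1))
im=crop(i,u-50,v-45,100,90,6)
z=s["position"][2]-.105-.0025+.1025+.011  # bar height
for L in(.055,.077):  # expected bow mid shut / fully open, along tool +z
    p=s["position"]+R[:,2]*L; p[2]=z; q=proj("scene",[p])[0]; print(L,q.round(1),((q-[u-50,v-45])*6).round())
cv2.imwrite("pics/c6.png",im)
E
```

```text
mortar [-0.01 -0.02] 0.5
jar [ 0.08 -0.08] 1.2
tin [ 0.02 -0.09] 10.3
mouse [-0.02  0.02] 0.4
brown [ 0.03 -0.04] 1.6
turq [-3.71  3.48] 84.1
0.055 [326.6 134.9] [184. 299.]
0.077 [318.3 137.5] [134. 315.]
```

View pics/c6.png

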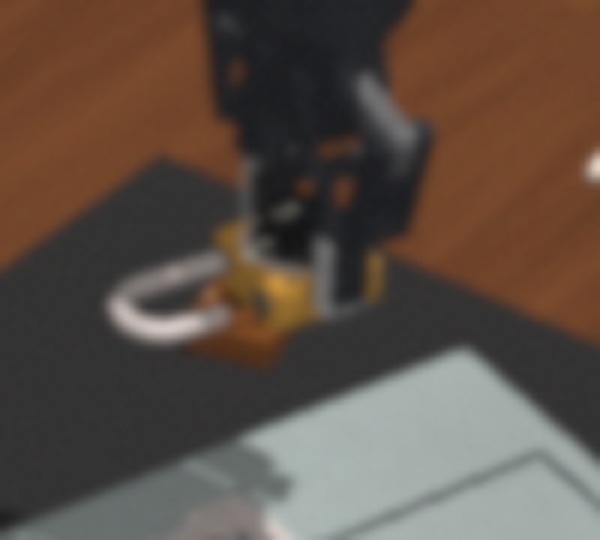

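The picture shows the shackle fully drawn. Its bow is at crop (122,310), past the (134,315) predicted for 22 mm, and the toe end is free at (235,318). The lock is level with the dial up. Mortar, jar, tin, mouse and the brown look-alike haven't shifted; the turquoise one is only hidden behind the arm. I'm handing in.

```bash
python3 -c "
from h import *
go(.5565,.148,.2653,-24.1); print(env.close_job())"
```

```text
t 17.2 pos [0.5566 0.148  0.2655] yaw -24.06 w 0.0487 F [ 0.3  0.7 -4.3] M [ 0.013 -0.045  0.038] q6 27.2
  need tr [ 0.0002 -0.0001  0.    ] dr [0.0007 0.0002 0.0005]
the job is handed in; nothing more can be done
None
```

I finished the job and handed it in at 17.2 s, with the opened padlock still in the gripper.

**What I did:**
- **Dial:** I turned it about 61° clockwise, two clicks. I confirmed the notch by picture, since no single click showed clearly in the force readings: bar at 153.7°, index at 156.1°.
- **Shackle:** I gripped the body and drew it out at about 6 N until it met a stiff stop (31 N on the last tug). I then eased the lock forward until it touched the plate, backed off about 4.5 mm and lifted it clear.
- **Check turn:** Once it was in the air I turned the wrist about 86° so the camera could see the shackle.

**Last checks:**
- **Shackle open:** The picture shows it fully drawn with the toe end free.
- **Held:** The lock is level, dial up, about 16 cm above the box. The force reading is a steady 4 N, roughly the lock's weight.
- **Bystanders:** The mortar, jar, tin, mouse and brown look-alike shifted less than 0.1 pixel.

**What didn't fully agree:**
- **Turquoise look-alike:** The arm hid it in the last top view, so I couldn't compare it. The arm never went near it.
- **Shackle travel:** Stop and contact positions alone gave 19.5 to 22 mm of draw. The stiff stop and the final picture both point to fully open.

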